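Index the sample carousel by one hole

TASK

The glass beaker, the tallest vessel on the round sample carousel, is to be filled next. With a fingertip, push the carousel's spring plunger down and, keeping it pressed, turn the table by one hole, in whichever direction brings the beaker under the filling spout; then let the plunger spring fully back up into that hole and move clear. Do not touch the beaker or the cups, keep them standing in their wells, and leave the other things on the bench alone.

Things in the scene. Friction and masses are not known exactly. Their poses are not given: they have to be found in the camera images.
- indexer: fixed stand: round grey foot 180 mm across, with a post on its +x side carrying the filling spout. Origin: foot's centre on the worktop, on the table's vertical turning axis. z up; +x points from that axis to the spout (the stand's yaw varies). The plunger starts on the opposite side, -x. Six index slots 60 degrees apart in a fixed plate under the table.
- hub (a point): point on the turning axis, 70 mm above the worktop (tip of the small central boss of the table)
- spout_tip (a point): lower end of the filling spout, 135 mm above the worktop, 78 mm from the turning axis, fixed. Its arm runs outwards, 168 mm above the worktop, to a post 150 mm from the axis, whose top is 179 mm high.
- turntable (a joint): angle of the round aluminium table (230 mm across, top face 52 mm above the worktop), rad; 0 at the start, positive anticlockwise from above. Turns easily (0.03 N m), but locked by the plunger's key every 60 degrees (0, +-1.047), play +-0.02. Five wells (rings 57 mm across, 10 mm high), 78 mm from the axis; the plunger has the sixth place; the wells on either side of it are empty.
- plunger (a joint): how far the plunger is pressed in, m: 0 = sprung fully up, key in a slot; 0.010 = at its stop. Spring force 4 N at the top, 7 N at the stop. The table is locked until it is 5 to 8 mm in; press it to its stop. Between slots the plunger cannot rise and stays about 8 mm down. Let go within 2.5 degrees of a slot, the rounded key centres itself and snaps up.
- plunger_top (a point): centre of the flat top of the plunger's black mushroom head, 44 mm across, with a ribbed edge; 92 mm from the turning axis, turns with the table. 80 mm above the worktop when up, 70 mm when pressed. It goes straight down. Rough enough that a fingertip pressing on it carries the table round.
- beaker_mid (a point): centre (half-way up) of the glass beaker: plain straight glass, 46 mm across, 58 mm high, the tallest vessel on the table; it stands loose in one of the two wells next to the spout's, on the left or the right of it
- deep_cup_mid (a point): centre of a clear plastic sample cup, tapered, 50 mm across and 36 mm high, loose in the other well next to the spout's
- filled_cup_mid (a point): centre of a yellowish tapered sample cup, 52 mm across and 38 mm high, loose in the well that is under the spout at the start
- beaker_250: bystander: loose larger beaker on the worktop, 70 mm across, 92 mm high; origin at its underside
- pipette_bulb: bystander: loose rubber bulb, 49 mm across, 68 mm high; origin at its underside
- small_bottle_u: bystander: loose small capped bottle, 49 mm across, 108 mm high; origin at its underside
- bench_timer: bystander: loose flat bench timer, 68 x 68 x 21 mm; origin at its underside

How it is judged (in metres and radians):
On the way, in this order (a step that is already met when the one before it is completed fails the run):
1. the plunger is pressed in while the table still stands in its first hole (value of joint plunger above 0.007 m and value of joint turntable between -0.08 and 0.08 rad), for 0.05 s.
2. the plunger has sprung back up in the next hole, one place on (value of joint plunger below 0.002 m and (value of joint turntable between 1 and 1.095 rad or value of joint turntable between -1.095 and -1 rad)), for 0.2 s.
At the end, for the whole second after the job is handed in: the table is at rest one hole (60 degrees, within 2.5) from its start, the plunger up to within 2 mm, the beaker's axis within 8 mm of the spout tip's, and beaker and both cups upright (within 7 degrees) and seated in their wells (all of step 2 and horizontal distance between beaker_mid and spout_tip below 0.008 m and linear speed of turntable below 0.01 m/s and angular speed of turntable below 0.05 rad/s and angle between each of beaker_mid, deep_cup_mid, filled_cup_mid's own z axis and vertical below 0.12 rad and height (world z) of beaker_mid between 0.077 and 0.085 m and height (world z) of deep_cup_mid between 0.066 and 0.074 m and height (world z) of filled_cup_mid between 0.067 and 0.075 m); the robot touches nothing.
It fails at once if the robot touches the beaker or a cup on the table (contact force between any of beaker_1, sample_cup_1, sample_cup_2 and the fingers above 1 N or contact force between any of beaker_1, sample_cup_1, sample_cup_2 and the arm above 1 N).
It fails at once if the beaker or a cup is lifted or tipped (height (world z) of beaker_mid above 0.093 m or angle between any of beaker_mid, deep_cup_mid, filled_cup_mid's own z axis and vertical above 0.35 rad or height (world z) of deep_cup_mid above 0.082 m or height (world z) of filled_cup_mid above 0.083 m).
It fails at once if the table is turned well past one hole (value of joint turntable above 1.4 rad or value of joint turntable below -1.4 rad).
It fails at once if a bystander on the worktop is moved (distance of any of beaker_250, pipette_bulb, small_bottle_u, bench_timer from where it was at the start of the episode above 0.02 m).
It also fails if it takes over 35 s, if anything falls off the work surface, if the arm or the gripper's body presses on something with over 40 N, if the wrist force passes 120 N, or if a joint passes its speed limit or range.

ROBOT

A 6-joint arm with a two-finger parallel gripper is mounted at the origin on a cart in front of the work surface, level with it; the furniture and walls round the work are solid. World frame = base frame: x ahead of the robot, y to its left, z up, the work surface at z = 0. Lengths are in m, angles in degrees, forces in N, time in s.
With the tool pointing down it reaches from about 0.3 to 0.85 m from the base axis. Payload 5.4 kg.
Tool frame: the origin (TCP) lies on the centre line of the jaws, within the pads' length; the fingertips stand 11 mm ahead of it and the grasp point (between the pads) lies 8 mm behind it (tips_ahead is the distance from the TCP to the fingertips, in m); z points along the fingers, y is the line along which they close (so a half turn about z gives the same grasp; the last joint's range is limited). The gripper opens to 85 mm and grips with 20 to 120 N. Pads are 22 mm wide; open, the fingers measure 114 mm over their backs; the gripper's body (76 mm by 85 mm) begins 54 mm behind the grasp point. The pads swing forward as they close: fully open they stand 13 mm farther back than shut.
Start: joints at [63.707, 9.076, 91.501, -0, 79.423, -12.038], TCP at [0.142, 0.557, 0.242] pointing down, gripper open.
Joint ranges: [-166.64, 166.64], [-54.1, 131.32], [10.49, 154.53], [-73.88, 253.88], [9.74, 151.15], [-171.62, 171.62]. Speed limits (degrees/s): [147.25, 147.25, 180, 180, 180, 180].

INTERFACE

Orientations are given as [roll, pitch, yaw] about the fixed x, y, z axes, in that order (R = Rz(yaw) Ry(pitch) Rx(roll)).
In Python, from station import * gives the robot as it stands. The module is installed in compiled form; this text tells all that it offers.
- The arm moves only by the tool move_arm, never from a script. Its argument "deltas" is a list of rows, each a list of 4 numbers: the shift along the tool's x, y, z scaled (see below), then the turn about the tool's z scaled (see below). In form: [[dx, dy, dz, turn], ...]. A call has 1 to 8 rows; each row is the pose to reach, as a shift and turn from the pose commanded when the call began, along the tool's axes at that moment, turning the shorter way round; what a row does not reach only later rows make up. The controller multiplies each number of a shift by 0.15 m and each number of a turn by 180 degrees. A row lasts 1/10 s, in which the tool goes at most 50 mm and 8.59 degrees, less where a joint would pass 70% of its speed; a pose out of reach is approached as far as the arm can. A call with a number of a shift or a turn outside -1 to 1 is refused whole. A call with a gripper value outside its range is refused whole. "grip" is the finger opening in mm, from 0 to 85.4, set as the call begins (left out, the last holds). The fingers move at their own pace and stop on an object; "grip_force" is the grip in N (left out, the last holds). Time passes only in rows, so rows that repeat a pose let the fingers close. It gives the time, the measured TCP pose, the force, the opening and the grip force at its end, in the units of the state.
- sense(): the state, without advancing time (a new reading comes with each control period).
- camera(name): name is "scene" or "top" or "wrist"; returns a dict with "color" (384x512x3 uint8, red, green, blue), "z_map" (384x512 float32, m along the optical axis (not along the pixel's ray), 0 where there is no reading), "intrinsics" (3x3 intrinsics, pixels), "T" (4x4, takes a point from camera to world coordinates); the wrist camera has in their place "tool_from_camera" (4x4, takes a point from camera to tool coordinates, whose origin is the TCP and whose axes are the flange's). Camera axes: x right, y down, z forward; pixel columns grow to the right and rows downward; lengths in m; the calibration is good to about 2 mm. A picture is of the moment at which its call begins: read the wrist's pose just before it.
- sign_off(): hands the job in; it is judged then, once.
The state is a dict: "clock": time; "joint_pos": joint angles; "joint_vel": joint speeds; "effort": joint torques, N m; "tcp_pos": TCP position; "eef_rot": TCP orientation; "force": force on the tool from outside, world axes, zero at the start; "moment": the same for the moment, N m; "grip_width": opening from 0.0 (shut) to 1.0 (fully open); "grip_force": force on a finger pad.
Only numpy, scipy, OpenCV 4.12 (cv2) and the standard library are available. Lean on these libraries where they do the work, as an engineer would, in place of code of your own. Each camera call takes 0.05 s, during which the arm holds its last target. There are 200 camera calls.

## Working session

There is one attempt and no reset: what is moved stays moved. The work goes in short steps, Python scripts to look and compute and a tool call to move; the robot and the scene stay as the last step left them, time stands still between calls to the robot, and variables do not carry over. Pictures are saved under pics/ and viewed, at most 10 in all, crops included, and the job is handed in when it is done.

Besides the shell and the picture viewer there is one more tool, called after ">>>" as name(argument=value, ...), one argument or row to a line, values as JSON. move_arm: Moves the arm, as the interface text tells. Shifts and turns lie within -1 to 1; 1 stands for 0.15 m of shift or 180 degrees of turn. Its arguments: {"type":"object","properties":{"deltas":{"type":"array","items":{"type":"array","items":{"type":"number"}}},"grip":{"type":"number"},"grip_force":{"type":"number"}},"required":["deltas"]}

```bash
mkdir -p pics; python3 - <<'E'
from station import *
import cv2,numpy as np
s=sense();print(s['clock'],s['tcp_pos'],s['eef_rot'],s['grip_width'])
a=camera("top");b=camera("scene")
np.savez('a.npz',**a);np.savez('b.npz',**b)
cv2.imwrite('pics/1.png',cv2.cvtColor(a['color'],4));cv2.imwrite('pics/2.png',cv2.cvtColor(b['color'],4))
print(a['T'],b['T'])
E
```

```text
0.0 [0.1413554  0.55674384 0.24130912] [-1.79892407e+02 -2.22286233e-02  1.65744921e+02] 1.0007064881121948
[[ 0.03953117 -0.97858642  0.20200471  0.30779526]
 [-0.9992149  -0.03924531  0.00542171 -0.00717086]
 [ 0.00262213 -0.20206044 -0.97936954  1.11823139]
 [ 0.          0.          0.          1.        ]] [[ 0.87280027 -0.21426792  0.43853044 -0.14781728]
 [-0.48803831 -0.39452427  0.77856869 -1.17719883]
 [ 0.00618861 -0.89355462 -0.44891184  0.80088669]
 [ 0.          0.          0.          1.        ]]
```

View pics/1.png

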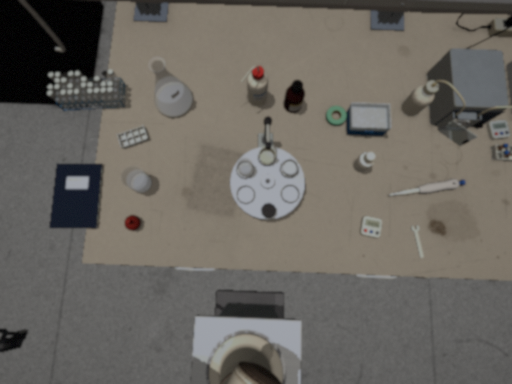

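View pics/2.png

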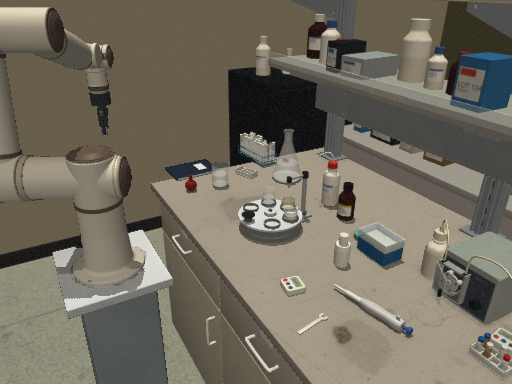

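The top view shows the carousel at about (268,182), with the plunger head at (268,211) on the robot's side and the spout post at (267,125). The scene view shows a tall vessel at the left well, about (268,195). I'll measure these and look at a crop.

```bash
cat > h.py <<'E'
import numpy as np
def ray(c,u,v,z):
    "intersect pixel ray with height z"
    K,T=c['intrinsics'],c['T']; d=T[:3,:3]@np.linalg.solve(K,[u,v,1]); o=T[:3,3]
    return o+d*(z-o[2])/d[2]
def cloud(c,T=None):
    K=c['intrinsics'];T=c['T'] if T is None else T;z=c['z_map'];v,u=np.indices(z.shape)
    p=np.stack([(u-K[0,2])/K[0,0]*z,(v-K[1,2])/K[1,1]*z,z],-1)
    return p@T[:3,:3].T+T[:3,3]
E
python3 - <<'E'
from h import *
import cv2
a=np.load('a.npz');b=np.load('b.npz')
for n,u,v,z in [('hub',268,181,.07),('pl',268.5,211,.08),('post',267.5,121,.179),('left',246,168,.08),('right',289,168,.08)]: print(n,ray(a,u,v,z).round(4))
for c in (a,b):
    P=cloud(c);m=(np.abs(P[...,2]-.052)<.003)&(c['z_map']>0)&(np.hypot(P[...,0]-.50,P[...,1]+.03)<.2)
    q=P[m];print(m.sum(),q.min(0),q.max(0))
    if m.sum()>10: print(cv2.minEnclosingCircle(q[:,:2].astype(np.float32)))
    m=(P[...,2]>.06)&(np.hypot(P[...,0]-.50,P[...,1]+.03)<.25)&(c['z_map']>0)
    d=cv2.cvtColor(c['color'],4)
f=lambda c,x0,y0,w,h:cv2.resize(cv2.cvtColor(c['color'][y0:y0+h,x0:x0+w],4),(400,400),interpolation=2)
cv2.imwrite('pics/3.png',np.hstack([f(a,220,110,100,120)*1,f(b,225,160,100,100)]))
E
```

```text
hub [ 0.5535 -0.046   0.07  ]
pl [ 0.4606 -0.0499  0.08  ]
post [ 0.7008 -0.0352  0.179 ]
left [0.5888 0.022  0.08  ]
right [ 0.594  -0.1077  0.08  ]
2602 [ 0.44284743 -0.15465295  0.04900491] [0.69922527 0.07090717 0.0549956 ]
((0.5712047219276428, -0.04010748863220215), 0.1285538375377655)
860 [ 0.44069416 -0.16042985  0.04902671] [0.66979011 0.0716951  0.05499476]
((0.5550984740257263, -0.04368075728416443), 0.11687867343425751)
```

View pics/3.png

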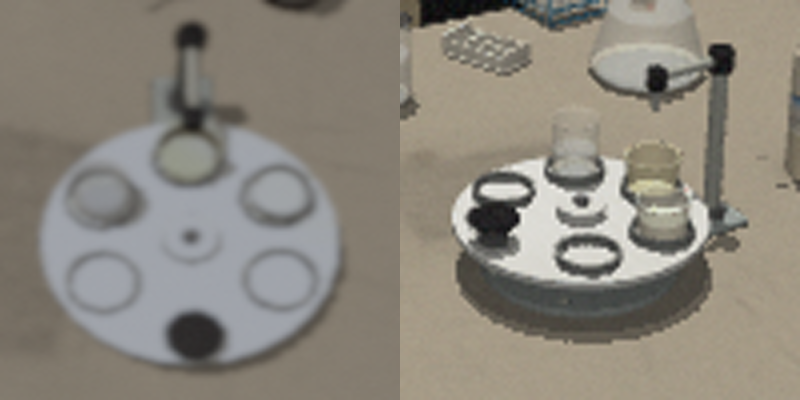

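The beaker is in the left (+y) well, at crop pixel (100,195) in the top view and (575,145) in the scene view. So the table has to turn clockwise (-60°), and the plunger moves towards +y. The hub is at about (0.554,-0.045), and the plunger's measured radius of 0.093 agrees with the 92 mm given. I'll move above the plunger with the fingers shut.

>>> move_arm(
  deltas=[
    [-0.2,-0.22,0,0],
    [-0.4,-0.44,0,0],
    [-0.6,-0.66,0,0],
    [-0.77,-0.85,0,0],
  ],
  grip=0,
)

```text
clock: 0.5
tcp_pos: [0.2225, 0.4033, 0.2417]
eef_rot: [-179.9, -0.0, 165.8]
force: [0.3, 0.4, 0.1]
grip_width: 0.331
grip_force: 0.0
```

>>> move_arm(
  deltas=[
    [-0.2,-0.22,0,0],
    [-0.4,-0.44,0,0],
    [-0.6,-0.66,0,0],
    [-0.77,-0.85,0,0],
  ],
)

```text
clock: 0.9
tcp_pos: [0.3031, 0.2514, 0.242]
eef_rot: [-180.0, 0.0, 165.7]
force: [-0.0, 0.9, -0.4]
grip_width: -0.002
grip_force: 0.0
```

>>> move_arm(
  deltas=[
    [-0.2,-0.22,0,0],
    [-0.4,-0.44,0,0],
    [-0.6,-0.66,0,0],
    [-0.77,-0.85,0,0],
  ],
)

```text
clock: 1.3
tcp_pos: [0.3837, 0.0992, 0.2421]
eef_rot: [-180.0, 0.0, 165.7]
force: [0.8, 1.2, 0.4]
grip_width: -0.001
grip_force: 0.0
```

>>> move_arm(
  deltas=[
    [-0.2,-0.22,0,0],
    [-0.4,-0.44,0,0],
    [-0.6,-0.66,0,0],
    [-0.77,-0.85,0,0],
    [-0.77,-0.85,0,0],
    [-0.77,-0.85,0,0],
  ],
)

```text
clock: 1.9
tcp_pos: [0.4634, -0.051, 0.2417]
eef_rot: [180.0, -0.1, 165.7]
force: [-0.2, 0.7, -0.1]
grip_width: -0.001
grip_force: 0.0
```

```bash
python3 - <<'E'
from station import *
from h import *
import cv2
from scipy.spatial.transform import Rotation as R
s=sense();print(s['clock'],s['tcp_pos'],s['eef_rot'],s['joint_pos'],s['force'],s['grip_width'],s.get('tips_ahead'))
T=np.eye(4);T[:3,:3]=R.from_euler('xyz',s['eef_rot'],degrees=True).as_matrix();T[:3,3]=s['tcp_pos']
w=dict(camera("wrist"));w['T']=T@w['tool_from_camera']
np.savez('w.npz',**w)
cv2.imwrite('pics/4.png',cv2.cvtColor(w['color'],4))
E
```

```text
1.9 [ 0.46343049 -0.05097608  0.24170261] [ 1.79966677e+02 -1.00401283e-01  1.65656402e+02] [-2.11932383e+01 -7.42305133e+00  1.08250786e+02  2.14860101e-02
  7.92759246e+01 -9.68536287e+01] [-0.17746781  0.73065308 -0.09641645] -0.0006862556607889081 None
```

View pics/4.png

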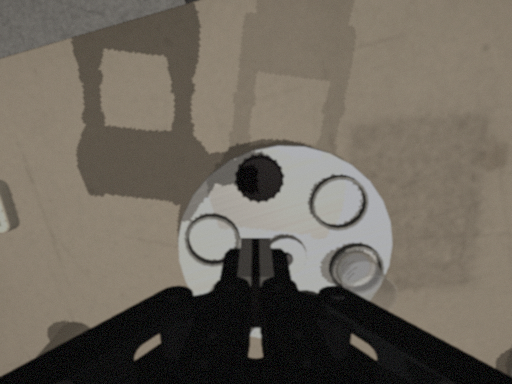

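The wrist view shows the plunger head at (260,178), the empty wells at (214,238) and (338,201), the beaker's well at (356,268), and the hub partly hidden at (288,258).

```bash
python3 - <<'E'
from h import *
import cv2
w=dict(np.load('w.npz'));
for n,u,v,z in [('pl',260,178,.08),('hub',288,258,.07),('wR',214,238,.062),('wL',338,201,.062)]: print(n,ray(w,u,v,z).round(4))
P=cloud(w);g=w['color'].max(2)
m=(P[...,2]>.074)&(P[...,2]<.085)&(w['z_map']>0)&(np.hypot(P[...,0]-.46,P[...,1]+.05)<.04)
q=P[m];print(m.sum(),np.median(q[:,2]),cv2.minEnclosingCircle(q[:,:2].astype(np.float32)))
# table rim circle fit
m=(np.abs(P[...,2]-.052)<.004)&(np.hypot(P[...,0]-.554,P[...,1]+.045)<.14)
q=P[m];print(m.sum(),cv2.minEnclosingCircle(q[:,:2].astype(np.float32)))
E
```

```text
pl [ 0.4643 -0.0477  0.08  ]
hub [ 0.5553 -0.041   0.07  ]
wR [ 0.5185 -0.1097  0.062 ]
wL [0.5108 0.0206 0.062 ]
1793 0.08030554921971761 ((0.4654860496520996, -0.04861735552549362), 0.023288939148187637)
17074 ((0.556965708732605, -0.04284761846065521), 0.11496156454086304)
```

The plunger is at (0.465,-0.0485) and its top at 0.080. The hub is at (0.557,-0.043), and the table radius comes out at 0.115, all matching the sizes given. I'll descend.

>>> move_arm(
  deltas=[
    [-0.006,0.019,0.25,0],
    [-0.006,0.019,0.5,0],
    [-0.006,0.019,0.75,0],
    [-0.006,0.019,0.88,0],
    [-0.006,0.019,0.92,0],
    [-0.006,0.019,0.92,0],
  ],
)

```text
clock: 2.55
tcp_pos: [0.4647, -0.0471, 0.104]
eef_rot: [180.0, -0.1, 165.8]
force: [-0.3, -0.2, 0.5]
grip_width: 0.003
grip_force: 0.0
```

>>> move_arm(
  deltas=[
    [0,0,0.03,0],
    [0,0,0.05,0],
    [0,0,0.07,0],
    [0,0,0.09,0],
    [0,0,0.1,0],
    [0,0,0.1,0],
  ],
)

```text
clock: 3.15
tcp_pos: [0.4658, -0.0484, 0.0897]
eef_rot: [-180.0, 0.0, 165.7]
force: [0.0, -0.5, 3.8]
grip_width: -0.001
grip_force: 1.7
```

>>> move_arm(
  deltas=[
    [0,0,0.02,0],
    [0,0,0.04,0],
    [0,0,0.055,0],
    [0,0,0.065,0],
    [0,0,0.07,0],
    [0,0,0.07,0],
  ],
)

```text
clock: 3.75
tcp_pos: [0.466, -0.049, 0.0808]
eef_rot: [-179.9, 0.0, 165.8]
force: [-8.2, -0.3, 21.0]
grip_width: 0.003
grip_force: 10.2
```

```bash
python3 - <<'E'
from station import *
from h import *
from scipy.spatial.transform import Rotation as R
s=sense();print(s['tcp_pos'],s['eef_rot'],s['force'])
E
```

```text
[ 0.4660411  -0.04903095  0.08084777] [-1.79918208e+02  3.50966578e-02  1.65781171e+02] [-8.23063323 -0.29774411 20.98953141]
```

At the stop with 21 N. Now I'll compute the arc: three identical 20° calls in tool axes.

```bash
python3 - <<'E'
import numpy as np
r=np.array([.4655-.557,-.0485+.043]);y=np.radians(165.75)
X=np.array([np.cos(y),np.sin(y)]);Y=np.array([np.sin(y),-np.cos(y)])
for d in np.arange(2.5,21,2.5):
    a=-np.radians(d);q=np.array([[np.cos(a),-np.sin(a)],[np.sin(a),np.cos(a)]])@r-r
    print(round(q@X/.15,4),round(q@Y/.15,4),0,round(d/180,4))
E
```

```text
0.0075 0.0256 0 0.0139
0.014 0.0514 0 0.0278
0.0193 0.0776 0 0.0417
0.0234 0.1039 0 0.0556
0.0264 0.1304 0 0.0694
0.0282 0.157 0 0.0833
0.0289 0.1837 0 0.0972
0.0284 0.2103 0 0.1111
```

>>> move_arm(
  deltas=[
    [0.0075,0.0256,0,0.0139],
    [0.014,0.0514,0,0.0278],
    [0.0193,0.0776,0,0.0417],
    [0.0234,0.1039,0,0.0556],
    [0.0264,0.1304,0,0.0694],
    [0.0282,0.157,0,0.0833],
    [0.0289,0.1837,0,0.0972],
    [0.0284,0.2103,0,0.1111],
  ],
)

```text
clock: 4.55
tcp_pos: [0.4695, -0.0166, 0.0808]
eef_rot: [-180.0, 0.0, 145.7]
force: [-8.2, 1.7, 21.9]
grip_width: -0.002
grip_force: 10.7
```

```bash
cat > m.py <<'E'
from station import *
from h import *
import cv2
from scipy.spatial.transform import Rotation as R
s=sense();print(s['clock'],s['tcp_pos'],s['eef_rot'],s['force'])
H=np.array([.557,-.043]);d=s['tcp_pos'][:2]-H;print('tcp r,ang',np.hypot(*d),np.degrees(np.arctan2(d[1],d[0]))%360)
a=camera("top")
cv2.imwrite('pics/top_%.1f.png'%s['clock'],cv2.resize(cv2.cvtColor(a['color'][110:240,210:330],4),None,fx=4,fy=4,interpolation=2))
T=np.eye(4);T[:3,:3]=R.from_euler('xyz',s['eef_rot'],degrees=True).as_matrix();T[:3,3]=s['tcp_pos']
w=dict(camera("wrist"));w['T']=T@w['tool_from_camera'];np.savez('w.npz',**w)
cv2.imwrite('pics/w_%.1f.png'%s['clock'],cv2.cvtColor(w['color'],4))
E
python3 m.py
```

```text
4.55 [ 0.46951744 -0.0166482   0.08083262] [-1.79979480e+02  7.84853691e-03  1.45663951e+02] [-8.21058938  1.65019686 21.93788847]
tcp r,ang 0.09136528169462722 163.23646715585858
```

```bash
ls pics; python3 -c "
import cv2,glob,numpy as np
a=cv2.imread(glob.glob('pics/top_4*')[0]);b=cv2.imread(glob.glob('pics/w_4*')[0])
cv2.imwrite('pics/5.png',np.hstack([cv2.resize(a,(354,384)),b[:,50:460]]))"
```

```text
1.png
2.png
3.png
4.png
top_4.5.png
w_4.5.png
```

View pics/5.png

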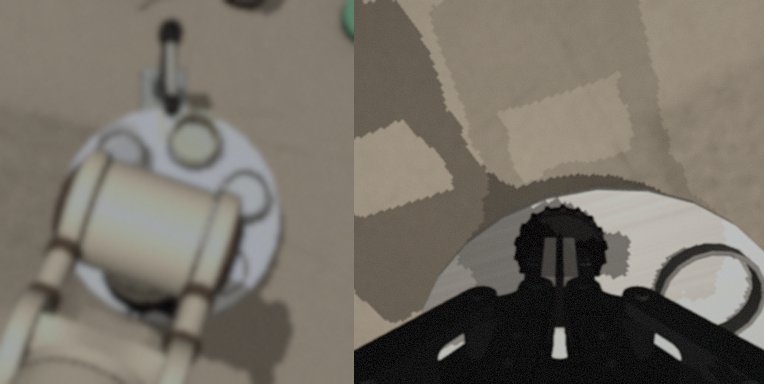

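The table has turned clockwise: the yellow cup is now at (195,140), right of the spout, and the fingertip sits on the head at (560,250). I'll continue.

>>> move_arm(
  deltas=[
    [0.0075,0.0256,0,0.0139],
    [0.014,0.0514,0,0.0278],
    [0.0193,0.0776,0,0.0417],
    [0.0234,0.1039,0,0.0556],
    [0.0264,0.1304,0,0.0694],
    [0.0282,0.157,0,0.0833],
    [0.0289,0.1837,0,0.0972],
    [0.0284,0.2103,0,0.1111],
  ],
)

```text
clock: 5.45
tcp_pos: [0.484, 0.0125, 0.0808]
eef_rot: [179.9, -0.0, 125.6]
force: [-6.8, 3.8, 19.9]
grip_width: -0.003
grip_force: 10.1
```

>>> move_arm(
  deltas=[
    [0.0075,0.0256,0,0.0139],
    [0.014,0.0514,0,0.0278],
    [0.0193,0.0776,0,0.0417],
    [0.0234,0.1039,0,0.0556],
    [0.0264,0.1304,0,0.0694],
    [0.0282,0.157,0,0.0833],
    [0.0289,0.1837,0,0.0972],
    [0.0284,0.2103,0,0.1111],
    [0.0284,0.2103,0,0.1111],
  ],
)

```text
validation failed for argument at $.de...
```

```bash
python3 m.py; ls pics
```

```text
5.45 [0.48402247 0.01247883 0.08084618] [ 1.79939576e+02 -2.17142471e-02  1.25641218e+02] [-6.77175568  3.771728   19.9343727 ]
tcp r,ang 0.09167126495516566 142.75724820401695
1.png
2.png
3.png
4.png
5.png
top_4.5.png
top_5.5.png
w_4.5.png
w_5.5.png
```

The third call had nine rows and was refused, so I'll send it again with eight.

>>> move_arm(
  deltas=[
    [0.0075,0.0256,0,0.0139],
    [0.014,0.0514,0,0.0278],
    [0.0193,0.0776,0,0.0417],
    [0.0234,0.1039,0,0.0556],
    [0.0264,0.1304,0,0.0694],
    [0.0282,0.157,0,0.0833],
    [0.0284,0.2103,0,0.1111],
    [0.0284,0.2103,0,0.1111],
  ],
)

```text
clock: 6.35
tcp_pos: [0.5085, 0.0348, 0.0809]
eef_rot: [179.8, -0.0, 105.6]
force: [-2.6, 4.2, 15.6]
grip_width: 0.003
grip_force: 8.0
```

```bash
python3 m.py; python3 - <<'E'
from h import *
import cv2,glob
w=dict(np.load('w.npz'));P=cloud(w)
H=np.array([.557,-.043]);r=np.hypot(P[...,0]-H[0],P[...,1]-H[1])
m=(w['z_map']>0)&(P[...,2]>.0665)&(P[...,2]<.076)&(np.hypot(P[...,0]-.508,P[...,1]-.035)<.035)
q=P[m].astype(np.float32)
print(m.sum(),np.median(q[:,2]),cv2.minEnclosingCircle(q[:,:2]))
a=cv2.imread(glob.glob('pics/top_6*')[0]);b=cv2.imread(glob.glob('pics/w_6*')[0])
cv2.imwrite('pics/6.png',np.hstack([cv2.resize(a,(354,384)),b[:,50:460]]))
E
```

```text
6.35 [0.50853013 0.03478395 0.08091758] [ 1.79758186e+02 -1.56944864e-02  1.05648704e+02] [-2.59582787  4.1941156  15.60083288]
tcp r,ang 0.09164971890215748 121.928462006777Traceback (most recent call last):
  File "<stdin>", line 7, in <module>
cv2.error: OpenCV(4.12.0) /io/opencv/modules/imgproc/src/shapedescr.cpp:201: error: (-215:Assertion failed) count >= 0 && (depth == CV_32F || depth == CV_32S) in function 'minEnclosingCircle'
```

```bash
python3 - <<'E'
from h import *
import cv2,glob
w=dict(np.load('w.npz'));P=cloud(w)
for p in [(258,225),(258,200),(230,250),(400,300),(200,240)]: print(p,w['z_map'][p[1],p[0]],P[p[1],p[0]].round(4))
b=cv2.imread(glob.glob('pics/w_6*')[0]);a=cv2.imread(glob.glob('pics/top_6*')[0])
cv2.imwrite('pics/6.png',np.hstack([cv2.resize(a,(354,384)),b[:,50:496]]))
E
```

```text
(258, 225) 0.15296517 [0.5053 0.0492 0.0709]
(258, 200) 0.16856347 [0.5038 0.0553 0.0527]
(230, 250) 0.14729509 [0.4955 0.0377 0.0793]
(400, 300) 0.18633178 [0.5969 0.0196 0.0524]
(200, 240) 0.17506462 [0.4803 0.0256 0.0525]
```

View pics/6.png

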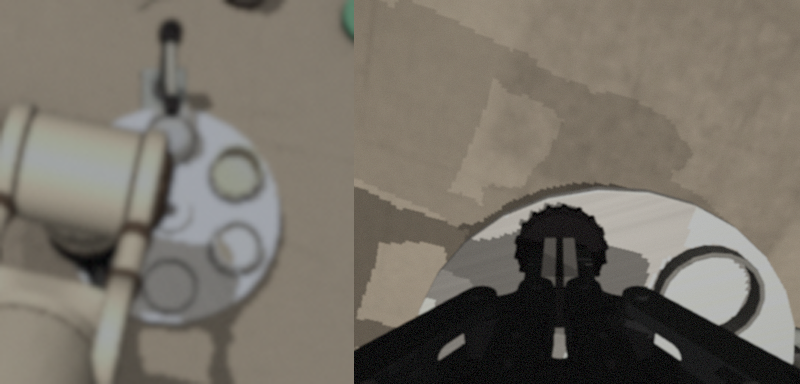

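The pad sits on the head exactly as it did before (head columns 515–607), so there was no slip. The beaker is at the spout, (178,140) in the top crop. The TCP chord gives about 61.5°, so I'll back off by about 1.2° and then lift straight up.

>>> move_arm(
  deltas=[
    [-0.002,-0.006,0,-0.0035],
    [-0.0037,-0.0122,0,-0.0067],
    [-0.0037,-0.0122,0,-0.0067],
  ],
)

```text
clock: 6.75
tcp_pos: [0.5063, 0.0333, 0.0809]
eef_rot: [179.8, -0.0, 107.0]
force: [-2.9, 4.5, 16.5]
grip_width: 0.0
grip_force: 8.0
```

>>> move_arm(
  deltas=[
    [0,0,-0.015,0],
    [0,0,-0.03,0],
    [0,0,-0.045,0],
    [0,0,-0.06,0],
    [0,0,-0.075,0],
    [0,0,-0.075,0],
  ],
)

```text
clock: 7.35
tcp_pos: [0.505, 0.0326, 0.0903]
eef_rot: [180.0, 0.0, 107.0]
force: [1.0, -0.8, 3.4]
grip_width: 0.002
grip_force: 1.7
```

The finger still feels 3.4 N at TCP 0.090, so the plunger has risen with it and is in the slot. I'll lift clear.

>>> move_arm(
  deltas=[
    [0,0,-0.02,0],
    [0,0,-0.05,0],
    [0,0,-0.2,0],
    [0,0,-0.45,0],
    [0,0,-0.7,0],
    [0,0,-0.95,0],
    [0,0,-0.95,0],
    [0,0,-0.95,0],
  ],
)

```text
clock: 8.15
tcp_pos: [0.5048, 0.0327, 0.2329]
eef_rot: [180.0, 0.0, 107.0]
force: [-0.8, -0.1, 0.1]
grip_width: -0.003
grip_force: 0.0
```

>>> move_arm(
  deltas=[
    [0.2,0.2,0,0],
    [0.4,0.4,0,0],
    [0.6,0.6,0,0],
    [0.6,0.6,0,0],
    [0.6,0.6,0,0],
  ],
)

```text
clock: 8.65
tcp_pos: [0.5633, 0.1456, 0.2298]
eef_rot: [-179.7, -0.1, 107.1]
force: [0.6, -0.5, -0.5]
grip_width: -0.001
grip_force: 0.0
```

```bash
python3 m.py; python3 - <<'E'
from h import *
from station import *
import cv2,glob
w=dict(np.load('w.npz'));P=cloud(w)
m=(w['z_map']>0)&(P[...,2]>.066)&(P[...,2]<.086)&(np.hypot(P[...,0]-.506,P[...,1]-.035)<.035)
q=P[m].astype(np.float32);print(m.sum())
if m.sum()>5: print(np.median(q[:,2]),cv2.minEnclosingCircle(np.ascontiguousarray(q[:,:2])))
b=camera('scene')['color'][150:250,215:325]
f=lambda i:cv2.resize(i,(400,370),interpolation=2)
cv2.imwrite('pics/7.png',np.hstack([f(cv2.imread(sorted(glob.glob('pics/top_*'))[-1])),f(cv2.cvtColor(b,4))]))
print(sorted(glob.glob('pics/top_*')))
E
```

```text
8.65 [0.56328768 0.14557732 0.22984925] [-1.79720011e+02 -5.08512045e-02  1.07051141e+02] [ 0.63035335 -0.5413788  -0.47739917]
tcp r,ang 0.18868211941103807 88.09031067019365
1548
0.079842925 ((0.5046072006225586, 0.033240046352148056), 0.02358192950487137)
['pics/top_4.5.png', 'pics/top_5.5.png', 'pics/top_6.3.png', 'pics/top_8.7.png']
```

View pics/7.png

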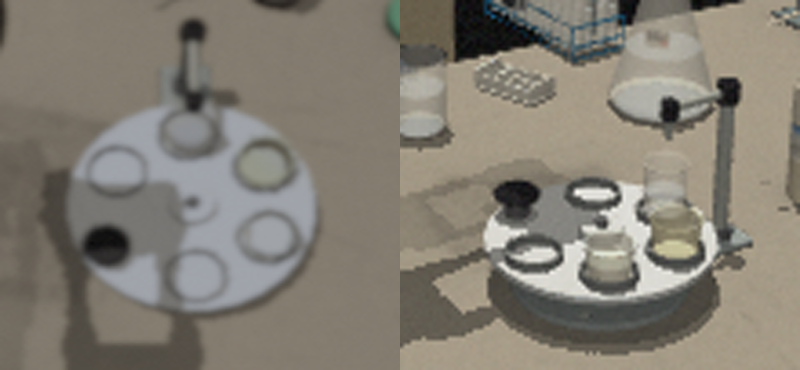

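The beaker is under the spout at (190,133) in the top view and (667,180) in the scene view. The cups are upright in their wells, the plunger top is at 0.080 (fully up), and the arm is clear.

```bash
python3 -c "
from station import *
print(sign_off())"
```

```text
the job is handed in; nothing more can be done
None
```

I turned the carousel one hole clockwise, so the beaker is under the filling spout, the plunger is fully up in its new hole and the arm is clear; the job is handed in, but no verdict was returned.

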